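Put the slicer cassette away and hold the rack's lock open

TASK

Stand the washed yellow slicer cassette from the grey drainer on edge in the rack's empty slot, the one with the yellow tag, and let go of it. Then take the red-headed key from the key block, push it fully home into the red-ringed lock on the rack's post, easing it past the stiff wafers inside, turn it a quarter turn clockwise as seen from above against its spring, and finish still gripping it turned like that, so that the bolt stays drawn in and I can shut the gate. Leave the gate standing open, and do not disturb the other cassettes, the other keys, the timer or the mill.

Things in the scene. Friction and masses are not known exactly. Their poses are not given: they have to be found in the camera images.
- rack: Lockable rack for slicer cassettes, fixed. Steel base 204 x 200 x 8 mm; origin on its underside; x from the lock post (robot side) to the gate at the back, z up. Three slots along x, centred at x = 5, y = -54, 0, +54 mm: white fins 13 mm apart, flared tops 51 mm above the freezer; 7 mm lips at x = -57 and +67. Two are occupied. Grey lock post 46 x 46 mm at x = -97 mm, y = 0, top 100 mm high.
- slot_tag: Small yellow tag clipped to the rack's base in front of the empty slot, fixed. Its origin is not on the tag but at the centre of the empty slot's floor (8 mm above the freezer); axes parallel to the rack's: x along the slot, y across it, z up.
- cassette_yellow: Yellow slicer cassette to put away: flat plastic frame round a blade plate, 110 mm long (its x), 10 mm thick (its y), 78 mm high (its z), about 0.14 kg. Origin at the centre of its underside. Starts on edge in a drainer slot, 6 mm above the freezer. Pinch the top 20 mm across the thickness. Either way round fits the rack.
- cassette_green: Green slicer cassette of the same size and frame, standing in another slot of the rack; stays there. Its near face is 44 mm or more from the centre of a neighbouring slot, so open the fingers only a little between them.
- cassette_blue: Blue slicer cassette of the same size and frame, standing in another slot of the rack; stays there.
- drainer: Grey plastic drainer 130 x 112 mm with a 12 mm rim, fixed; origin on its underside. Two slots along its x at y = -27 and +27 mm with fins up to 49 mm high; the yellow cassette stands in the one at y = +27 mm. Beyond it, right of the freezer, stands a black air blower 0.4 m high (x over 0.45 m, y under -0.36 m in the room): keep the arm clear of it on the way in.
- key_block: Wooden key block 46 x 150 x 36 mm, fixed; origin on its underside. Three keys stand in it blade down, in a row along its y (50 mm apart), their head's underside resting on its top, 36 mm above the freezer. Which key stands where varies.
- key_red: Red-headed key. Origin at the middle of the head's underside, z up through the head, blade pointing to -z. Head 10 mm thick along x, 30 mm wide along y, 28 mm high; steel blade 4 mm thick along x, 10 mm wide along y, 28 mm long, with a round tip. Weighs 30 g. Pinch the head across its thickness (along its x). Either way round fits the lock.
- key_white: White-headed key of the same shape in the key block; stays there.
- key_black: Black-headed key of the same shape in the key block; stays there.
- lock_face (a point): Centre of the brass lock face inside the red ring, 101 mm above the freezer; axes parallel to the rack's, not turning. Keyway down, 5.5 mm along x by 11.5 mm along y, bevelled mouth 11 x 17.6 mm: the key goes in with its 30 mm width along y, either way round. Fully home, the key's origin lies on this point. Two sprung wafers 13 and 21 mm down, +y side, resist the blade with 5 to 15 N.
- lock_plug (a joint): Turn of the lock's plug: 0 at rest, bolt out; grows clockwise seen from above to its stop at 1.571 rad. The wafers block it until the key is in past them. A spring turns it back (0.02 Nm at rest, 0.09 Nm at the stop); the blade has about 0.1 rad of play, so the gripper must turn a little further than the plug.
- lock_bolt (a joint): Bolt of the lock, on the post's side towards the slots: 0 fully out, grows as the key draws it in, 0.007 m at a quarter turn. The gate's tongue passes it from 0.0057 m on.
- rack_gate (a joint): Wire gate, 170 mm wide, hinged along the rack's back at x = +76 mm, 104 mm above the freezer: 0 standing open, leaning back behind the slots (top 255 mm above the freezer, 52 mm behind the hinge; a tongue in its middle points 45 mm forward again there), grows to 1.95 rad as it swings shut. Not to be touched: cross the rack from the robot's side.
- timer: Red and white kitchen twist timer, 68 mm across, 43 mm high, near the front on the left; a bystander.
- mill: Small steel-topped mill, 44 mm across, 90 mm high, near the front on the right; a bystander.

How it is judged:
On the way, in this order (a step that is already met when the one before it is completed fails the run):
1. the yellow cassette stands on edge in the tagged slot, down on its floor, and is let go (z of cassette_yellow in the frame of slot_tag between -0.005 and 0.005 m and horizontal distance between cassette_yellow and slot_tag below 0.014 m and angle between cassette_yellow's own z axis and vertical below 0.2 rad and contact force between the fingers and cassette_yellow below 0.1 N), for 0.2 s.
2. the red key is fully home in the lock (z of key_red in the frame of lock_face below 0.003 m and horizontal distance between key_red and lock_face below 0.004 m and angle between key_red's own z axis and vertical below 0.15 rad and value of joint lock_plug below 1 rad), for 0.1 s.
At the end, for the whole second after the job is handed in: Red key still gripped (over 1 N), fully home (within 3 mm of the face, 4 mm of the axis, upright), plug past 1.3 rad, bolt drawn in over 5.7 mm; yellow cassette let go, at rest and upright in the tagged slot (within 14 mm of its centre, 5 mm of its floor); gate open (under 0.3 rad) (value of joint lock_plug above 1.3 rad and value of joint lock_bolt above 0.0057 m and z of key_red in the frame of lock_face below 0.003 m and horizontal distance between key_red and lock_face below 0.004 m and angle between key_red's own z axis and vertical below 0.15 rad and contact force between the fingers and key_red above 1 N and z of cassette_yellow in the frame of slot_tag between -0.005 and 0.005 m and horizontal distance between cassette_yellow and slot_tag below 0.014 m and angle between cassette_yellow's own z axis and vertical below 0.2 rad and linear speed of cassette_yellow below 0.02 m/s and contact force between the arm and cassette_yellow below 0.1 N and value of joint rack_gate below 0.3 rad); the arm keeps its last pose, push and grip.
It fails at once if another cassette is disturbed (moved more than 15 mm or lifted out) (distance of any of cassette_green, cassette_blue from where it was at the start of the episode above 0.015 m).
It fails at once if another key is taken or disturbed (moved more than 12 mm) (distance of any of key_white, key_black from where it was at the start of the episode above 0.012 m).
It fails at once if the gate is swung over by more than 0.5 rad (value of joint rack_gate above 0.5 rad).
It fails at once if the timer or the mill is moved more than 30 mm (distance of any of timer, mill from where it was at the start of the episode above 0.03 m).
It also fails if it takes over 72 s, if anything falls off the work surface, if the arm or the gripper's body presses on something with over 40 N, if the wrist force passes 120 N, or if a joint passes its speed limit or range.

ROBOT

A 7-joint arm with a two-finger parallel gripper is mounted at the origin on a cart in front of the work surface, level with it; the furniture and walls round the work are solid. World frame = base frame: x ahead of the robot, y to its left, z up, the work surface at z = 0. Lengths are in m, angles in rad, forces in N, time in s.
With the tool pointing down it reaches from about 0.4 to 0.925 m from the base axis. Payload 4.1 kg.
Tool frame: the origin (TCP) lies between the finger pads; the fingertips stand robot.tip_extent ahead of it and the grasp point (between the pads) lies 3 mm ahead of it (robot.tip_extent is the distance from the TCP to the fingertips, in m); z points along the fingers, y is the line along which they close (so a half turn about z gives the same grasp; the last joint's range is limited). The gripper opens to 85 mm and grips with 20 to 120 N. Pads are 22 mm wide; open, the fingers measure 114 mm over their backs; the gripper's body (76 mm by 85 mm) begins 54 mm behind the grasp point. The pads swing forward as they close: fully open they stand 13 mm farther back than shut.
Start: joints at [-1.325, 0.398, 0.045, 1.537, -0.019, 1.207, -0.051], TCP at [0.22, 0.612, 0.253] pointing down, gripper open.
Joint ranges: [-2.82, 2.82], [-0.49, 2.23], [-1.37, 1.46], [0, 2.46], [-1.36, 4.5], [0.23, 2], [-2.94, 2.94]. Speed limits (rad/s): [2.57, 2.57, 3.14, 3.14, 3.14, 3.14, 3.14].

INTERFACE

Orientations are given as a 3x3 rotation matrix whose columns are the frame's x, y, z axes.
In Python, from station import robot gives the robot as it stands.
- The arm moves only by the tool shift_gripper, called after "Call:" as name(argument=value, ...) on one line, values as JSON. Schema: {"type":"object","properties":{"rows":{"type":"object","properties":{"plan":{"type":"array","items":{"type":"array","items":{"type":"number"},"minItems":7,"maxItems":7},"minItems":1,"maxItems":12}},"additionalProperties":false,"required":["plan"]},"squeeze":{"type":"number"},"only":{"type":"string"},"quiet":{"type":"boolean"},"lines":{"type":"string"}},"required":["rows"],"additionalProperties":false}. rows is an object whose key "plan" holds a list of rows, 1 to 12 of them, each of 7 numbers: the finger opening in m, then dx, dy, dz in units of 25 mm, then a rotation vector rx, ry, rz in units of 0.25 rad; each row is the pose to reach, as a shift and turn from the pose commanded when the call began, along the tool's axes at that moment; what a row does not reach only later rows make up. A row lasts 1/10 s, in which the tool goes at most 0.05 m and 0.15 rad, less where a joint would pass 70% of its speed; a pose out of reach is approached as far as the arm can. The fingers move at their own pace and stop on an object; squeeze is the grip in N (left out, the last holds). Time passes only in rows, so rows that do not move let the fingers close. The tool returns the time, the measured TCP pose, the force, the opening and the grip force at its end. only (a regular expression) keeps the lines of the reply that match it, lines (a string "A,B") keeps lines A to B, and quiet returns only ok. Input that does not fit is refused with a message, and nothing moves.
- robot.sense(): the state, without advancing time (a new reading comes with each control period).
- robot.grab_frame(name): name is "scene" or "side" or "wrist"; returns the picture (400x640x3 uint8, red, green, blue); there is no depth.
- robot.calibration(name): a dict with "vertical_fov" (degrees; the focal length in pixels is half the picture's height over the tangent of half this angle, whatever the lens; pixels are square), "cx", "cy" (the principal point, pixels), "extrinsics" (4x4, takes a point from camera to world coordinates). Camera axes: x right, y down, z forward; pixel columns grow to the right and rows downward; lengths in m; the calibration is good to about 2 mm. A picture is of the moment at which its call begins: read the wrist's pose just before it. calibration takes no time and is no camera call; for the wrist camera it gives the pose at the moment of the call.
- robot.hand_in(): hands the job in; it is judged then, once.
The state is a dict: "clock": time; "joint_positions": joint angles; "joint_velocities": joint speeds; "joint_efforts": joint torques, N m; "tcp_pos": TCP position; "eef_rot": TCP orientation; "ft_force": force on the tool from outside, world axes, zero at the start; "moment": the same for the moment, N m; "grip_width": finger opening in m; "grasp_force": force on a finger pad.
Only numpy, scipy, OpenCV 4.12 (cv2) and the standard library are available. Lean on these libraries where they do the work, as an engineer would, in place of code of your own. Each camera call takes 0.05 s, during which the arm holds its last target. There are 200 camera calls.

## Working session

There is one attempt and no reset: what is moved stays moved. The work goes in short steps, Python scripts to look and compute and a tool call to move; the robot and the scene stay as the last step left them, time stands still between calls to the robot, and variables do not carry over. Pictures are saved under pics/ and viewed, at most 14 in all, crops included, and the job is handed in when it is done.

```bash
ls; mkdir -p pics; cat > h.py <<'E'
import numpy as np, cv2, json
from station import robot
def K(n):
    c=robot.calibration(n); f=200/np.tan(np.radians(c["vertical_fov"])/2)
    return f,c["cx"],c["cy"],np.array(c["extrinsics"])
def grab(n,name):
    c=K(n); im=robot.grab_frame(n); cv2.imwrite(f"pics/{name}.png",cv2.cvtColor(im,cv2.COLOR_RGB2BGR))
    json.dump([c[0],c[1],c[2],c[3].tolist()],open(f"pics/{name}.json","w")); return im
def cal(name):
    f,cx,cy,E=json.load(open(f"pics/{name}.json")); return f,cx,cy,np.array(E)
def ray(name,uv):
    f,cx,cy,E=cal(name); d=E[:3,:3]@np.array([(uv[0]-cx)/f,(uv[1]-cy)/f,1]); return E[:3,3],d/np.linalg.norm(d)
def onz(name,uv,z):
    o,d=ray(name,uv); return o+d*(z-o[2])/d[2]
def tri(*obs):
    A=np.zeros((3,3));b=np.zeros(3)
    R=[ray(*o) for o in obs]
    for o,d in R:
        P=np.eye(3)-np.outer(d,d);A+=P;b+=P@o
    p=np.linalg.solve(A,b); return p,[np.linalg.norm((np.eye(3)-np.outer(d,d))@(p-o)) for o,d in R]
def proj(name,p):
    f,cx,cy,E=cal(name); q=E[:3,:3].T@(np.asarray(p)-E[:3,3]); return q[0]/q[2]*f+cx,q[1]/q[2]*f+cy
E
python3 - <<'E'
from h import *
np.set_printoptions(precision=4,suppress=True)
for n in("scene","side","wrist"):
    grab(n,n+"0"); print(n,K(n))
print(robot.sense(),robot.tip_extent)
E
```

```text
pics
station.py
scene (np.float64(425.21144721332325), 312.8566602925516, 198.46426114490563, array([[ 0.7966, -0.4222,  0.4327,  0.1087],
       [-0.6043, -0.5337,  0.5917, -0.6079],
       [-0.0189, -0.7328, -0.6802,  0.7498],
       [ 0.    ,  0.    ,  0.    ,  1.    ]]))
side (np.float64(388.28533466397636), 321.2907983856618, 203.69224145601595, array([[ 0.9905, -0.0716,  0.1178,  0.396 ],
       [-0.1366, -0.6238,  0.7696, -0.9094],
       [ 0.0184, -0.7783, -0.6276,  0.7934],
       [ 0.    ,  0.    ,  0.    ,  1.    ]]))
wrist (np.float64(299.4291886173036), 317.1402818417186, 196.19440239801054, array([[ 0.3389,  0.9074,  0.2484,  0.1565],
       [ 0.9408, -0.3268, -0.0899,  0.6347],
       [-0.0004,  0.2641, -0.9645,  0.374 ],
       [ 0.    ,  0.    ,  0.    ,  1.    ]]))
{'clock': 0.15, 'joint_positions': array([-1.325 ,  0.399 ,  0.045 ,  1.5376, -0.0187,  1.2069, -0.0507]), 'joint_velocities': array([ 0.0008, -0.0024,  0.0025, -0.0043,  0.0002, -0.0013, -0.0019]), 'joint_efforts': array([  0.0027, -47.5562,   1.3672, -25.4512,   0.0118,   0.0065,
         0.    ]), 'tcp_pos': array([0.2195, 0.6113, 0.2525]), 'eef_rot': array([[-0.9412,  0.3378, -0.0004],
       [ 0.3378,  0.9412, -0.0014],
       [-0.0001, -0.0015, -1.    ]]), 'ft_force': array([ 0.6511, -0.8368,  0.0153]), 'moment': array([ 0.0085, -0.0181, -0.0143]), 'grasp_force': 0.0, 'grip_width': 0.0852559508165307} 0.022
```

View pics/scene0.png

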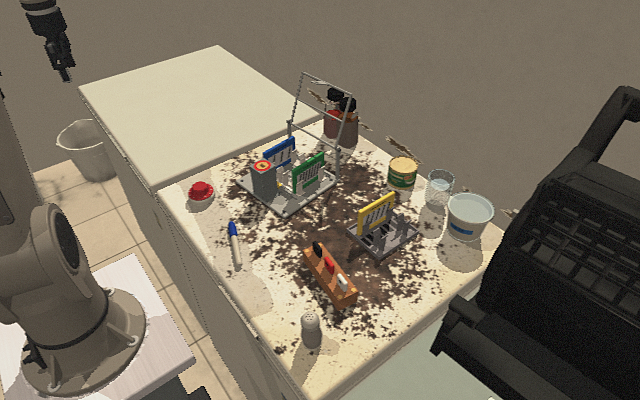

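View pics/side0.png

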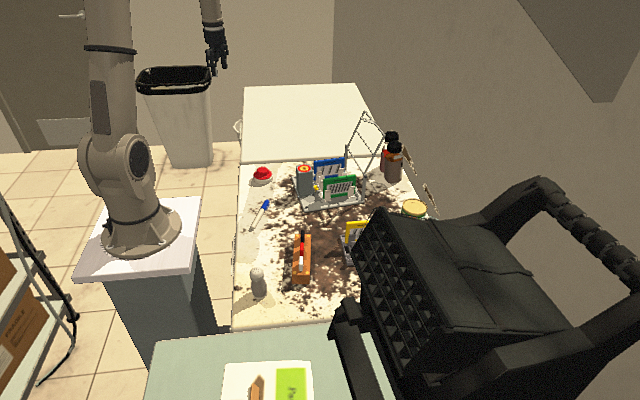

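The scene view shows the post and red ring at about (263,167), blue at (280,150), green at (308,172), yellow cassette at (377,213), and the red key in the middle of the block at (330,267). The blower is on the right. Next I'll get rough positions before using the wrist camera.

```bash
python3 - <<'E'
from h import *
np.set_printoptions(precision=4,suppress=True)
for n,uv,z in [("lock",(263,167),.1),("blue",(280,151),.086),("green",(308,172),.086),("yellow",(377,213),.084),("red",(330,265),.05),("white",(342,283),.05),("black",(317,248),.05),("timer",(201,190),.03),("mill",(311,325),.05)]:
    print(n,onz("scene0",uv,z))
print(onz("side0",(305,167),.1),onz("side0",(303,244),.05))
im=cv2.imread("pics/scene0.png")[110:320,150:450]
cv2.imwrite("pics/c1.png",cv2.resize(im,(800,560),interpolation=cv2.INTER_CUBIC))
E
```

```text
lock [0.4947 0.1234 0.1   ]
blue [0.5738 0.1682 0.086 ]
green [0.5794 0.0532 0.086 ]
yellow [ 0.6149 -0.1544  0.084 ]
red [ 0.4594 -0.1824  0.05  ]
white [ 0.4499 -0.2321  0.05  ]
black [ 0.4662 -0.1294  0.05  ]
timer [0.3609 0.2215 0.03  ]
mill [ 0.3452 -0.2686  0.05  ]
[0.4997 0.1332 0.1   ] [ 0.4627 -0.1639  0.05  ]
```
View pics/c1.png

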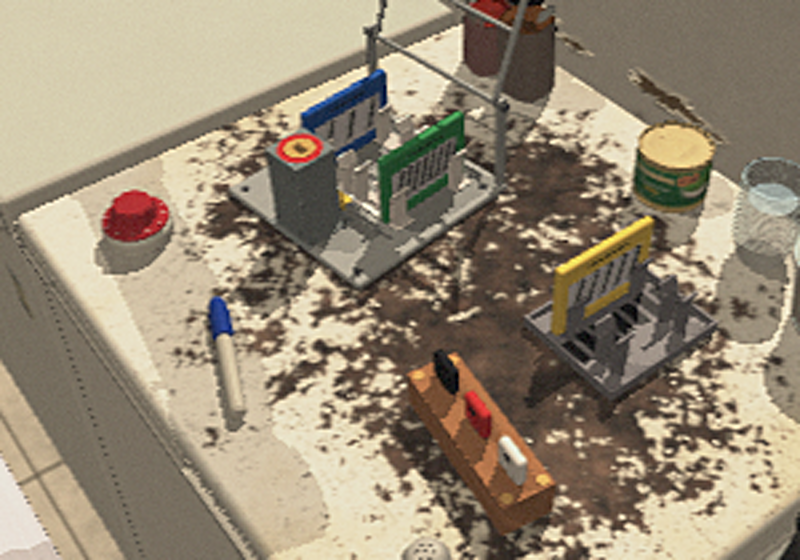

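Blue and green are about 115 mm apart, so the middle slot is the empty one. The tag shows just behind the post. I'm moving to an overhead look.

Units first: shifts go in units of 25 mm and turns go in units of 0.25 rad. So -0.48 m is -19.2, -0.47 m is -18.8, -0.34 rad is -1.36.

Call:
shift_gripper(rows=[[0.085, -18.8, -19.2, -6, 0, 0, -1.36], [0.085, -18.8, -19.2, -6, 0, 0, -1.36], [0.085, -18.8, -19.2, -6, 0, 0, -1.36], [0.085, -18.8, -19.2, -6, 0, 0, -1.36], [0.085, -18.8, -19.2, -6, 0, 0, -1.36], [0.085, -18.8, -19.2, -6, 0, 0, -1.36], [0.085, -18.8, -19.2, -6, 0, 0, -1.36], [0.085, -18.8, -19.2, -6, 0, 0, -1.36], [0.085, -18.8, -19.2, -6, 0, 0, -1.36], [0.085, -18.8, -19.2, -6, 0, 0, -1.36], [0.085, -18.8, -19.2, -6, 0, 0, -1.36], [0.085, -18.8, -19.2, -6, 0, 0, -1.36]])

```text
refused: rows: the value is not of type 'object' (schema: type "object"). Nothing was moved.
```

Nothing moved. I misread the format; it is an object with the rows under "plan". Resending.

Call:
shift_gripper(rows={"plan": [[0.085, -18.8, -19.2, -6, 0, 0, -1.36], [0.085, -18.8, -19.2, -6, 0, 0, -1.36], [0.085, -18.8, -19.2, -6, 0, 0, -1.36], [0.085, -18.8, -19.2, -6, 0, 0, -1.36], [0.085, -18.8, -19.2, -6, 0, 0, -1.36], [0.085, -18.8, -19.2, -6, 0, 0, -1.36], [0.085, -18.8, -19.2, -6, 0, 0, -1.36], [0.085, -18.8, -19.2, -6, 0, 0, -1.36], [0.085, -18.8, -19.2, -6, 0, 0, -1.36], [0.085, -18.8, -19.2, -6, 0, 0, -1.36], [0.085, -18.8, -19.2, -6, 0, 0, -1.36], [0.085, -18.8, -19.2, -6, 0, 0, -1.36]]})

```text
clock: 1.35
tcp_pos: [0.4641, 0.0775, 0.3845]
eef_rot: [[-1.0, 0.005, 0.0], [0.005, 1.0, 0.001], [-0.0, 0.001, -1.0]]
ft_force: [0.7, 0.4, -0.7]
grip_width: 0.0852
grasp_force: 0.0
```

```bash
python3 - <<'E'
from h import *
np.set_printoptions(precision=4,suppress=True)
s=robot.sense();print(s["joint_positions"],s["joint_velocities"])
E
```

```text
[-0.6967 -0.0153  0.437   1.7505  0.006   1.4045  1.3055] [ 0.5081  0.1736  0.5843 -0.3858 -0.0573  0.216   1.1005]
```

In the tool's units: -0.05 m is -2.

Call:
shift_gripper(rows={"plan": [[0.085, 0, -2, 0, 0, 0, 0], [0.085, 0, -2, 0, 0, 0, 0], [0.085, 0, -2, 0, 0, 0, 0], [0.085, 0, -2, 0, 0, 0, 0]]})

```text
clock: 1.75
tcp_pos: [0.4633, 0.031, 0.3837]
eef_rot: [[-1.0, 0.003, -0.001], [0.003, 1.0, 0.001], [0.001, 0.001, -1.0]]
ft_force: [0.1, 0.1, -0.2]
grip_width: 0.0848
grasp_force: 0.0
```

```bash
python3 - <<'E'
from h import *
np.set_printoptions(precision=4,suppress=True)
s=robot.sense();print(s["joint_positions"],s["joint_velocities"])
grab("wrist","w1")
E
```

```text
[-0.6512 -0.0299  0.4826  1.7639  0.0133  1.4047  1.3972] [-0.0118  0.0061 -0.0132 -0.0015  0.0051 -0.0015  0.0009]
```

View pics/w1.png

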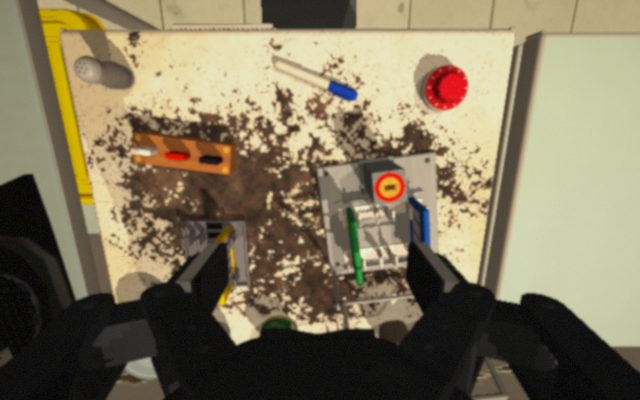

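The wrist view shows:
- the block, with white at (145,152), red at (177,155) and black at (210,160)
- the red ring at (389,187)
- green at (355,245) and blue at (419,220)
- the yellow cassette, partly hidden behind a finger at (230,262)

I'm taking a second viewpoint to triangulate.

Call:
shift_gripper(rows={"plan": [[0.085, 1.6, -2, 0, 0, 0, 0], [0.085, 1.6, -4, 0, 0, 0, 0], [0.085, 1.6, -5.6, 0, 0, 0, 0], [0.085, 1.6, -5.6, 0, 0, 0, 0], [0.085, 1.6, -5.6, 0, 0, 0, 0]]})

```text
clock: 2.3
tcp_pos: [0.423, -0.1099, 0.384]
eef_rot: [[-1.0, 0.005, 0.0], [0.005, 1.0, 0.001], [-0.0, 0.001, -1.0]]
ft_force: [0.4, 0.9, 1.1]
grip_width: 0.0851
grasp_force: 0.0
```

```bash
python3 - <<'E'
from h import *
np.set_printoptions(precision=4,suppress=True)
s=robot.sense();print(s["joint_positions"],s["joint_velocities"])
im=grab("wrist","w2")
im=cv2.cvtColor(im[60:310,200:600],cv2.COLOR_RGB2BGR);cv2.imwrite("pics/c2.png",cv2.resize(im,(800,500),interpolation=cv2.INTER_CUBIC))
E
```

```text
[-0.5421 -0.1116  0.6391  1.817   0.0664  1.4145  1.6492] [-0.0223  0.0104 -0.0567  0.0031 -0.0138 -0.0007 -0.0024]
```

View pics/c2.png

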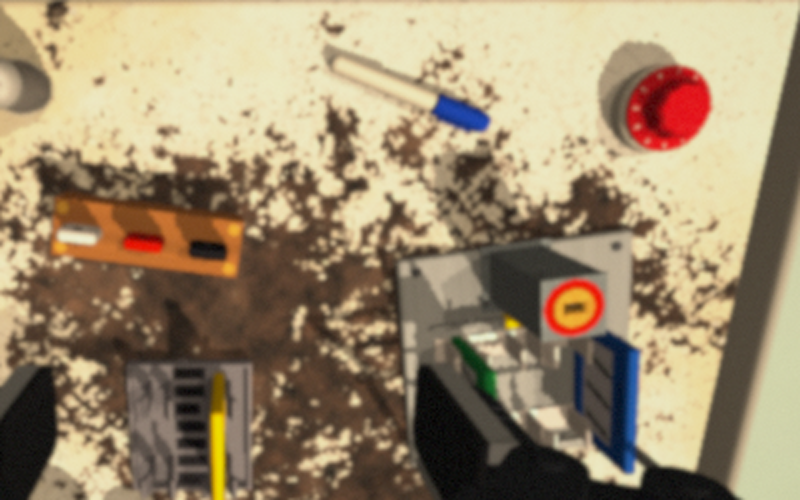

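```bash
cat > seg.py <<'E'
from h import *
np.set_printoptions(precision=4,suppress=True)
def blobs(name,lo,hi,roi,n=1,amin=25):
    im=cv2.imread(f"pics/{name}.png");hsv=cv2.cvtColor(im,cv2.COLOR_BGR2HSV)
    if lo[0]<0:
        m=cv2.inRange(hsv,(0,lo[1],lo[2]),hi)|cv2.inRange(hsv,(180+lo[0],lo[1],lo[2]),(180,255,255))
    else: m=cv2.inRange(hsv,lo,hi)
    k=np.zeros_like(m);x0,y0,x1,y1=roi;k[y0:y1,x0:x1]=255;m&=k
    cs=cv2.findContours(m,cv2.RETR_EXTERNAL,cv2.CHAIN_APPROX_NONE)[0]
    return sorted([c for c in cs if cv2.contourArea(c)>amin],key=cv2.contourArea)[::-1]
RED=((-8,150,90),(8,255,255)); YEL=((22,150,90),(34,255,255)); GRN=((50,100,40),(85,255,255)); BLU=((100,130,50),(125,255,255)); WHT=((0,0,170),(180,45,255))
E
python3 - <<'E'
from seg import *
obs=[]
for n,roi in [("w1",(360,160,420,215)),("w2",(460,190,515,240)),("scene0",(245,150,280,180))]:
    c=blobs(n,*RED,roi)[0]; e=cv2.fitEllipse(c); print(n,e); obs.append((n,e[0]))
print("lock",tri(*obs),tri(*obs[:2]))
for nm,col,rois in [("redkey",RED,[("w1",(160,140,195,170)),("w2",(255,170,290,190)),("scene0",(320,255,340,276))]),
  ("yellow",YEL,[("w1",(200,220,245,310)),("w2",(295,240,320,310)),("scene0",(350,185,400,240))]),("green",GRN,[("w1",(340,200,368,290)),("w2",(410,220,450,260))]),("blue",BLU,[("w1",(400,190,435,250)),("w2",(480,220,525,300))])]:
    for n,roi in rois:
        for c in blobs(n,*col,roi)[:1]:
            r=cv2.minAreaRect(c); print(nm,n,cv2.contourArea(c),np.array(r[0]),r[1],r[2]); print(cv2.boxPoints(r).round(1).tolist())
E
```

```text
w1 ((389.2828369140625, 186.78323364257812), (28.23613739013672, 30.3525390625), 61.261016845703125)
w2 ((486.6900329589844, 213.3721923828125), (26.078163146972656, 30.39099884033203), 55.19032287597656)
scene0 ((261.99481201171875, 165.28143310546875), (9.702859878540039, 16.159608840942383), 84.18042755126953)
lock (array([0.4953, 0.1327, 0.0991]), [np.float64(0.0009736973954594527), np.float64(0.001100973719168869), np.float64(0.0018523341675184205)]) (array([0.4936, 0.1319, 0.102 ]), [np.float64(6.58317951313702e-05), np.float64(6.583179513137392e-05)])
redkey w1 172.0 [177.5 155.5] (9.0, 25.0) 90.0
[[165.0, 151.0], [190.0, 151.0], [190.0, 160.0], [165.0, 160.0]]
redkey w2 152.5 [271.0854 180.7317] (20.208972930908203, 9.386679649353027) 6.34019136428833
[[260.5, 184.3000030517578], [261.6000061035156, 175.0], [281.6000061035156, 177.1999969482422], [280.6000061035156, 186.5]]
redkey scene0 96.0 [328.7308 264.8462] (18.30510711669922, 8.043152809143066) 56.3099365234375
[[320.29998779296875, 259.5], [327.0, 255.0], [337.20001220703125, 270.20001220703125], [330.5, 274.7000122070
[... 892 characters left out ...]
[363.79998779296875, 283.6000061035156], [355.79998779296875, 284.70001220703125]]
green w2 178.0 [437.0001 243.5   ] (34.64822769165039, 10.60660171508789) 45.0
[[421.0, 235.0], [428.5, 227.5], [453.0, 252.0], [445.5, 259.5]]
blue w1 276.0 [422.8526 219.7834] (49.2851676940918, 13.199591636657715) 72.47443389892578
[[409.1000061035156, 198.3000030517578], [421.70001220703125, 194.3000030517578], [436.6000061035156, 241.3000030517578], [424.0, 245.3000030517578]]
blue w2 531.5 [508.0102 260.9902] (19.296140670776367, 67.80644226074219) 1.1457629203796387
[[497.70001220703125, 294.70001220703125], [499.0, 226.89999389648438], [518.2999877929688, 227.3000030517578], [517.0, 295.1000061035156]]
```

```bash
python3 - <<'E'
from seg import *
for z in(.064,): print("red",onz("w1",(177.5,155.5),z),onz("w2",(271.1,180.7),z),onz("scene0",(328.7,263),z), tri(("w1",(177.5,155.5)),("w2",(271.1,180.7))))
print("redyaw",onz("w2",(261,179.6),.064)-onz("w2",(281,181.9),.064))
cs=blobs("w2",*YEL,(290,235,330,345))
for c in cs: print(cv2.contourArea(c),cv2.boundingRect(c))
hsv=cv2.cvtColor(cv2.imread("pics/w2.png"),cv2.COLOR_BGR2HSV); m=cv2.inRange(hsv,*YEL)
for r in range(240,345,6):
    u=np.flatnonzero(m[r,285:335])+285
    if len(u): print(r,u.min(),u.max(),u.mean(),onz("w2",(u.mean(),r),.084)[:2])
f=[onz("w1",p,.008)[:2] for p in [(317,168),(435,152)]];print(f)
f=[onz("w2",p,.008)[:2] for p in [(400,191),(516,175)]];print(f)
print("green top",onz("w1",(346+4,208),.086),onz("w1",(359.8,284),.086))
print([proj("w2",(x,-.15,.084)) for x in(.56,.62,.67)])
print([onz("scene0",p,.084) for p in((359.5,211),(393,191))])
E
```

```text
red [ 0.4541 -0.1733  0.064 ] [ 0.4525 -0.1782  0.064 ] [ 0.4535 -0.1853  0.064 ] (array([ 0.4561, -0.1807,  0.048 ]), [np.float64(0.00011918367489145847), np.float64(0.0001191836748915276)])
redyaw [-0.0037 -0.03    0.    ]
391.5 (305, 247, 9, 78)
252 307 311 309.0 [ 0.5606 -0.122 ]
258 307 311 309.0 [ 0.5708 -0.1221]
264 306 311 308.5 [ 0.581 -0.123]
270 305 311 308.0 [ 0.5914 -0.124 ]
276 305 312 308.5 [ 0.6019 -0.1233]
282 306 312 309.0 [ 0.6126 -0.1227]
288 306 312 309.0 [ 0.6233 -0.1228]
294 306 312 309.0 [ 0.6342 -0.123 ]
300 306 312 309.0 [ 0.6453 -0.1231]
306 306 311 308.5 [ 0.6564 -0.1241]
312 307 311 309.0 [ 0.6677 -0.1234]
318 307 311 309.0 [ 0.6792 -0.1236]
324 308 311 309.5 [ 0.6907 -0.1229]
[array([0.4833, 0.032 ]), array([0.4573, 0.2275])]
[array([0.4843, 0.0333]), array([0.4576, 0.2279])]
green top [0.5292 0.0802 0.086 ] [0.655  0.0988 0.086 ]
[(np.float64(290.7846303781308), np.float64(251.7363850643952)), (np.float64(291.8985826720688), np.float64(286.2547084962497)), (np.float64(292.7716925974147), np.float64(313.30998811518936))]
[array([ 0.5888, -0.1258,  0.084 ]), array([ 0.6944, -0.1245,  0.084 ])]
```

In the tool's units: -0.217 m is -8.68, 0.06 m is 2.4.

Call:
shift_gripper(rows={"plan": [[0.07, -2, 0, 0, 0, 0, 0], [0.07, -4, -0.2, 0.8, 0, 0, 0], [0.07, -6, -0.4, 2.4, 0, 0, 0], [0.07, -7.6, -0.48, 4, 0, 0, 0], [0.07, -8.68, -0.48, 6, 0, 0, 0], [0.07, -8.68, -0.48, 7.2, 0, 0, 0], [0.07, -8.68, -0.48, 7.6, 0, 0, 0], [0.07, -8.68, -0.48, 7.6, 0, 0, 0], [0.07, -8.68, -0.48, 7.6, 0, 0, 0]]})

```text
clock: 3.25
tcp_pos: [0.6403, -0.1226, 0.1955]
eef_rot: [[-1.0, 0.004, 0.001], [0.004, 1.0, 0.0], [-0.001, 0.0, -1.0]]
ft_force: [1.3, -0.7, 0.8]
grip_width: 0.0702
grasp_force: 0.0
```

```bash
python3 - <<'E'
from seg import *
s=robot.sense();print(s["joint_positions"])
grab("wrist","w3")
hsv=cv2.cvtColor(cv2.imread("pics/w3.png"),cv2.COLOR_BGR2HSV); m=cv2.inRange(hsv,*YEL)
for r in range(100,400,12):
    u=np.flatnonzero(m[r,230:410])+230
    if len(u)>2: print(r,u.min(),u.max(),onz("w3",(u.min(),r),.084)[:2],onz("w3",(u.max()+1,r),.084)[:2])
E
```

```text
[-0.3371  0.5271  0.657   1.6109 -0.3487  1.1222  1.9741]
136 308 320 [ 0.5896 -0.1285] [ 0.5897 -0.1186]
148 308 320 [ 0.5987 -0.1286] [ 0.5988 -0.1186]
160 309 320 [ 0.608 -0.128] [ 0.6081 -0.1186]
172 309 320 [ 0.6175 -0.1281] [ 0.6176 -0.1186]
184 309 320 [ 0.6272 -0.1282] [ 0.6273 -0.1186]
196 310 320 [ 0.6372 -0.1275] [ 0.6372 -0.1186]
208 309 321 [ 0.6473 -0.1284] [ 0.6474 -0.1178]
220 309 321 [ 0.6577 -0.1285] [ 0.6578 -0.1178]
232 310 320 [ 0.6683 -0.1278] [ 0.6684 -0.1187]
244 310 320 [ 0.6792 -0.128 ] [ 0.6792 -0.1187]
256 312 320 [ 0.6903 -0.1264] [ 0.6904 -0.1187]
292 379 388 [ 0.7256 -0.0674] [ 0.7257 -0.0585]
316 392 396 [ 0.7505 -0.0543] [ 0.7505 -0.0498]
```

View pics/w3.png

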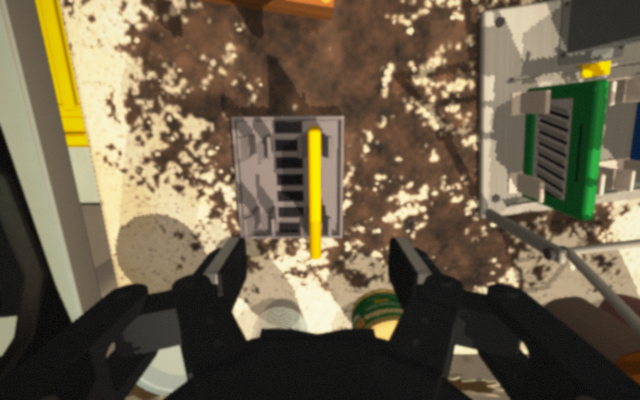

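The yellow top measures 10 mm wide at z=0.084, which confirms the height. Its centre is (0.638,-0.1234) with yaw about 0, and it sits between the fingers. I'm descending to grip it.

In the tool's units: -0.001 m is -0.04, 0.001 m is 0.04.

Call:
shift_gripper(rows={"plan": [[0.06, 0.04, -0.04, 2, 0, 0, 0], [0.06, 0.04, -0.04, 3.6, 0, 0, 0], [0.06, 0.04, -0.04, 4.56, 0, 0, 0], [0.06, 0.04, -0.04, 4.56, 0, 0, 0], [0.0, 0.04, -0.04, 4.56, 0, 0, 0], [0.0, 0.04, -0.04, 4.56, 0, 0, 0], [0.0, 0.04, -0.04, 4.56, 0, 0, 0], [0.0, 0.04, -0.04, 4.56, 0, 0, 0], [0.0, 0.04, -0.04, 4.56, 0, 0, 0], [0.0, 0.04, -0.04, 4.56, 0, 0, 0]]}, squeeze=50)

```text
clock: 4.3
tcp_pos: [0.6405, -0.1248, 0.0824]
eef_rot: [[-1.0, 0.005, 0.004], [0.005, 1.0, -0.0], [-0.004, -0.0, -1.0]]
ft_force: [-1.0, -0.3, 7.2]
grip_width: 0.0089
grasp_force: 50.6
```

Gripped at 8.9 mm and 50 N. I'm lifting and carrying it to a staging pose above the slot.

In the tool's units: -0.15 m is -6, 0.057 m is 2.28, -0.138 rad is -0.552.

Call:
shift_gripper(rows={"plan": [[0.0, 0, 0, -2, 0, 0, 0], [0.0, 0, 0, -4, 0, 0, 0], [0.0, 0.8, 0, -5.6, 0, 0, 0], [0.0, 2.28, 1.2, -6, 0, 0, 0], [0.0, 2.28, 3.2, -6, 0, 0, 0], [0.0, 2.28, 5.2, -6, 0, 0, 0], [0.0, 2.28, 7.2, -6, 0, 0, -0.2], [0.0, 2.28, 9.2, -6, 0, 0, -0.4], [0.0, 2.28, 10.72, -6, 0, 0, -0.552], [0.0, 2.28, 10.72, -6, 0, 0, -0.552], [0.0, 2.28, 10.72, -6, 0, 0, -0.552]]})

```text
clock: 5.4
tcp_pos: [0.5827, 0.145, 0.2299]
eef_rot: [[-0.991, -0.135, -0.001], [-0.135, 0.991, -0.001], [0.001, -0.0, -1.0]]
ft_force: [0.3, -0.4, -1.9]
grip_width: 0.0091
grasp_force: 49.5
```

```bash
python3 - <<'E'
from seg import *
s=robot.sense();print(s["joint_positions"])
grab("wrist","w4")
E
```

```text
[-0.7828  0.3833  0.6101  1.7005 -0.2383  1.1336  1.6016]
```

View pics/w4.png

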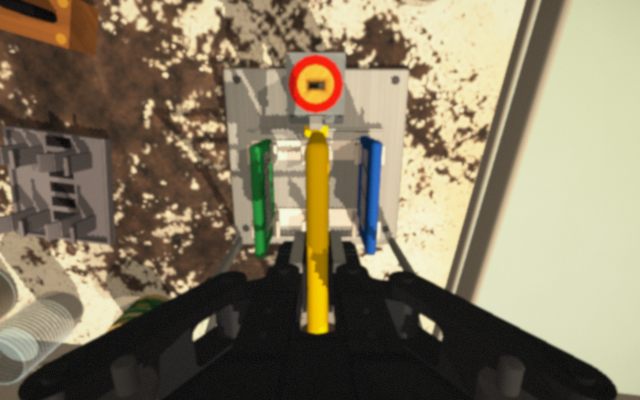

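The view shows the held cassette lined up with the lock at (316,83), midway between green at x≈261 and blue at x≈369. I'm refining the rack pose from it.

```bash
python3 - <<'E'
from seg import *
c=blobs("w4",*RED,(280,45,350,120))[0]; e=cv2.fitEllipse(c); print(e)
o=[("w1",(389.28,186.78)),("w2",(486.69,213.37)),("w4",e[0])]
print(tri(*o),[onz(n,p,.101) for n,p in o])
g=cv2.cvtColor(cv2.imread("pics/w4.png"),cv2.COLOR_BGR2GRAY)
# base front corners, screws
cc=[(224,69),(409,68)]; P=[onz("w4",p,.008)[:2] for p in cc];print(P,np.arctan2(*( -(P[1]-P[0])[0],(P[1]-P[0])[1])))
L=tri(*o)[0];L=onz("w4",e[0],.101)
for nm,col,roi in(("g",GRN,(240,130,280,260)),("b",BLU,(350,130,390,260))):
    hsv=cv2.cvtColor(cv2.imread("pics/w4.png"),cv2.COLOR_BGR2HSV); m=cv2.inRange(hsv,*col)
    for r in range(145,255,15):
        u=np.flatnonzero(m[r,roi[0]:roi[2]])+roi[0]
        if len(u): print(nm,r,u.min(),u.max(),onz("w4",(u.min(),r),.086)[:2],onz("w4",(u.max()+1,r),.086)[:2])
# held cassette top
s=robot.sense();zt=s["tcp_pos"][2]+.084-.0824
m=cv2.inRange(hsv,(20,130,60),(34,255,255))
for r in range(145,330,25):
    u=np.flatnonzero(m[r,290:345])+290
    if len(u): print("y",r,u.min(),u.max(),onz("w4",(u.min(),r),zt)[:2],onz("w4",(u.max()+1,r),zt)[:2])
E
```

```text
((315.19537353515625, 83.33084106445312), (53.07202911376953, 56.49433898925781), 179.30911254882812)
(array([0.4936, 0.1321, 0.1019]), [np.float64(6.997700320715604e-05), np.float64(0.00015385567707053557), np.float64(0.00019592678125505137)]) [array([0.4938, 0.1322, 0.101 ]), array([0.4941, 0.1325, 0.101 ]), array([0.4934, 0.1322, 0.101 ])]
[array([0.4837, 0.0323]), array([0.4562, 0.2274])] 0.13985284493157255
g 145 253 268 [0.5498 0.0845] [0.5479 0.0985]
g 160 251 263 [0.5632 0.0838] [0.5616 0.0953]
g 175 251 272 [0.5767 0.0849] [0.5741 0.1045]
g 190 252 272 [0.5905 0.0868] [0.588  0.1058]
g 205 253 273 [0.6047 0.0889] [0.6021 0.1081]
g 220 254 265 [0.6193 0.0909] [0.6178 0.1021]
g 235 255 271 [0.6343 0.0931] [0.6321 0.1091]
g 250 256 266 [0.6497 0.0953] [0.6483 0.1058]
b 145 363 380 [0.5368 0.1802] [0.5347 0.1959]
b 160 369 379 [0.5491 0.1878] [0.5478 0.1975]
b 175 360 378 [0.5636 0.1822] [0.5613 0.1992]
b 190 359 378 [0.5774 0.1837] [0.575  0.2018]
b 205 359 377 [0.5916 0.1862] [0.5892 0.2036]
b 220 366 376 [0.6052 0.1952] [0.6038 0.2054]
b 235 361 374 [0.6208 0.1932] [0.619  0.2064]
b 250 366 374 [0.6355 0.2006] [0.6343 0.2093]
y 145 308 326 [0.5285 0.1348] [0.5275 0.1422]
y 170 306 328 [0.5386 0.1352] [0.5374 0.1445]
y 195 307 328 [0.549  0.1369] [0.5477 0.146 ]
y 220 307 327 [0.5598 0.1383] [0.5586 0.1471]
y 245 306 329 [0.5713 0.1393] [0.5699 0.1497]
y 270 307 328 [0.5832 0.1413] [0.5819 0.151 ]
y 295 307 328 [0.5958 0.1429] [0.5945 0.1528]
y 320 308 327 [0.609 0.145] [0.6077 0.1543]
```

In the tool's units: 0.14 m is 5.6, 0.135 m is 5.4.

Call:
shift_gripper(rows={"plan": [[0.0, -0.6, -0.06, 0, 0, 0, 0], [0.0, -0.6, -0.06, 1.6, 0, 0, 0], [0.0, -0.6, -0.06, 3.2, 0, 0, 0], [0.0, -0.6, -0.06, 3.8, 0, 0, 0], [0.0, -0.6, -0.06, 3.8, 0, 0, 0], [0.0, -0.6, -0.06, 4.2, 0, 0, 0], [0.0, -0.6, -0.06, 4.6, 0, 0, 0], [0.0, -0.6, -0.06, 5, 0, 0, 0], [0.0, -0.6, -0.06, 5.4, 0, 0, 0], [0.0, -0.6, -0.06, 5.6, 0, 0, 0], [0.0, -0.6, -0.06, 5.6, 0, 0, 0]]})

```text
clock: 6.55
tcp_pos: [0.5976, 0.1445, 0.0891]
eef_rot: [[-0.991, -0.133, -0.002], [-0.133, 0.991, -0.0], [0.002, -0.0, -1.0]]
ft_force: [0.2, -0.0, -1.3]
grip_width: 0.009
grasp_force: 49.5
```

In the tool's units: 0.005 m is 0.2, 0.004 m is 0.16.

Call:
shift_gripper(rows={"plan": [[0.0, 0, 0, 0.08, 0, 0, 0], [0.0, 0, 0, 0.16, 0, 0, 0], [0.0, 0, 0, 0.2, 0, 0, 0], [0.0, 0, 0, 0.2, 0, 0, 0], [0.016, 0, 0, 0.2, 0, 0, 0], [0.024, 0, 0, 0.2, 0, 0, 0], [0.03, 0, 0, 0.12, 0, 0, 0], [0.03, 0, 0, 0.12, 0, 0, 0]]})

```text
clock: 7.35
tcp_pos: [0.5987, 0.1446, 0.0876]
eef_rot: [[-0.991, -0.133, 0.001], [-0.133, 0.991, 0.0], [-0.001, 0.0, -1.0]]
ft_force: [0.7, -0.0, -0.1]
grip_width: 0.0299
grasp_force: 0.0
```

In the tool's units: -0.17 m is -6.8, -0.13 m is -5.2.

Call:
shift_gripper(rows={"plan": [[0.03, 0, 0, -1.2, 0, 0, 0], [0.03, 0, 0, -3.2, 0, 0, 0], [0.03, 0, 0, -5.2, 0, 0, 0], [0.03, 1.6, 0, -6.8, 0, 0, 0], [0.03, 2.4, 0, -6.8, 0, 0, 0], [0.03, 2.4, 0, -6.8, 0, 0, 0], [0.03, 2.4, 0, -6.8, 0, 0, 0]]})

```text
clock: 8.05
tcp_pos: [0.5387, 0.1368, 0.2574]
eef_rot: [[-0.991, -0.133, 0.001], [-0.133, 0.991, 0.001], [-0.001, 0.001, -1.0]]
ft_force: [0.7, 0.5, 0.2]
grip_width: 0.0301
grasp_force: 0.0
```

```bash
python3 - <<'E'
from seg import *
s=robot.sense();print(s["joint_positions"],s["tcp_pos"])
grab("wrist","w5"); grab("scene","s5")
L=np.array([.4937,.1322]);th=.135;R=np.array([[np.cos(th),np.sin(th)],[-np.sin(th),np.cos(th)]])
hsv=cv2.cvtColor(cv2.imread("pics/w5.png"),cv2.COLOR_BGR2HSV)
c=blobs("w5",*RED,(250,20,380,180))[0]; print(onz("w5",cv2.fitEllipse(c)[0],.101))
m=cv2.inRange(hsv,(20,130,60),(34,255,255))
for r in range(150,350,10):
    u=np.flatnonzero(m[r,290:345])+290
    if len(u)>3: print("y",r,u.min(),u.max(),R@(onz("w5",(u.mean()+.5,r),.086)[:2]-L),u.max()+1-u.min())
a=cv2.imread("pics/w5.png")[60:360,160:480];b=cv2.imread("pics/s5.png")[110:260,200:360]
cv2.imwrite("pics/c5.png",np.hstack([cv2.resize(a,(400,375)),cv2.resize(b,(400,375))]))
E
```

```text
[-0.8521  0.2689  0.6394  1.7734 -0.1753  1.1552  1.5456] [0.5387 0.1368 0.2574]
[0.4934 0.1322 0.101 ]
y 150 309 325 [0.0122 0.    ] 17
y 170 307 327 [ 0.0319 -0.0007] 21
y 180 313 320 [ 0.042  -0.0005] 8
y 190 312 322 [ 0.0524 -0.0001] 11
y 200 312 321 [ 0.0629 -0.0006] 10
y 210 312 321 [ 0.0736 -0.0006] 10
y 220 312 321 [ 0.0844 -0.0007] 10
y 230 312 320 [ 0.0955 -0.0012] 9
y 240 312 322 [ 0.1069 -0.0002] 11
y 250 312 321 [ 0.1184 -0.0007] 10
y 260 313 321 [ 0.1302 -0.0002] 9
y 270 312 322 [ 0.1422 -0.0003] 11
y 280 312 321 [ 0.1544 -0.0008] 10
```

View pics/c5.png

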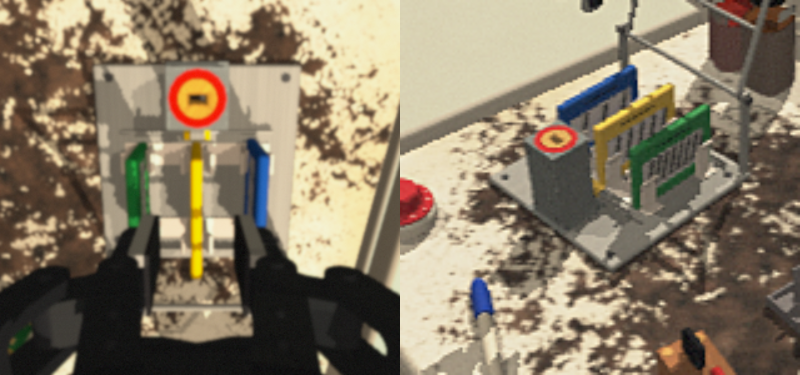

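The cassette stands at the slot centre (rack x 0.103 from the lock, y about -0.5 mm) and is released. The neighbours are intact. Next I'm turning and going above the red key.

Call:
shift_gripper(rows={"plan": [[0.04, 0.8, -1.2, 0, 0, 0, 0.6], [0.04, 1.6, -2.8, 0, 0, 0, 1.2], [0.04, 2.4, -4.4, 0, 0, 0, 1.8], [0.04, 3.2, -6, 0, 0, 0, 2.4], [0.04, 4, -8, 0, 0, 0, 3], [0.04, 4.8, -10, 0, 0, 0, 3.6], [0.04, 5, -12.16, 0, 0, 0, 4.2], [0.04, 5, -12.16, 0.8, 0, 0, 4.8], [0.04, 5, -12.16, 1.2, 0, 0, 5.4], [0.04, 5, -12.16, 1.6, 0, 0, 6], [0.04, 5, -12.16, 2, 0, 0, 6.6], [0.04, 5, -12.16, 2, 0, 0, 7.2]]})

```text
clock: 9.35
tcp_pos: [0.4548, -0.1816, 0.2055]
eef_rot: [[0.102, 0.995, -0.003], [0.995, -0.102, -0.001], [-0.002, -0.003, -1.0]]
ft_force: [-0.1, -0.5, -0.2]
grip_width: 0.0402
grasp_force: 0.0
```

Call:
shift_gripper(rows={"plan": [[0.04, 0, 0, 0, 0, 0, 0.108], [0.04, 0, 0, 0, 0, 0, 0.108]]})

```text
clock: 9.55
tcp_pos: [0.4556, -0.1817, 0.2068]
eef_rot: [[0.121, 0.993, -0.001], [0.993, -0.121, -0.002], [-0.002, -0.001, -1.0]]
ft_force: [0.5, -0.8, 0.4]
grip_width: 0.0399
grasp_force: 0.0
```

```bash
python3 - <<'E'
from seg import *
s=robot.sense();print(s["joint_positions"])
grab("wrist","w6")
for c in blobs("w6",*RED,(200,50,450,330)): r=cv2.minAreaRect(c);print(cv2.contourArea(c),r,[onz("w6",p,.064)[:2] for p in cv2.boxPoints(r)],onz("w6",r[0],.064))
E
```

```text
[-0.6493  0.3132  1.1286  1.9837 -0.3259  1.044   0.5072]
340.0 ((316.5, 185.5), (35.0, 11.0), 90.0) [array([ 0.4524, -0.16  ]), array([ 0.4621, -0.1612]), array([ 0.4583, -0.1935]), array([ 0.4483, -0.1923])] [ 0.4553 -0.1765  0.064 ]
```

View pics/w6.png

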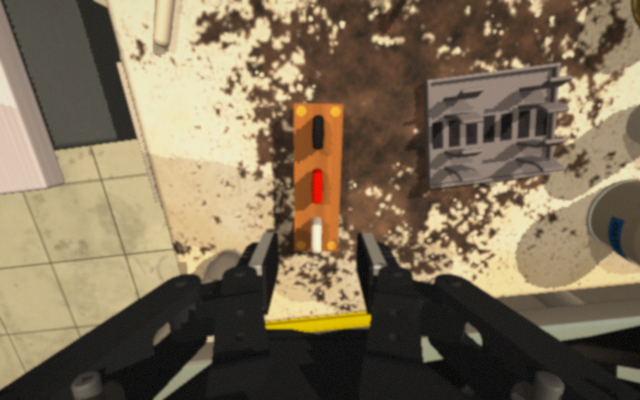

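Red key is at (317,185), between white at (317,233) and black at (318,131), in line with the fingers. I'm cross-checking its centre against the block.

```bash
python3 - <<'E'
from seg import *
OR=((5,120,80),(18,255,255))
for n,roi in(("w6",(270,85,365,265)),):
    im=cv2.imread(f"pics/{n}.png");hsv=cv2.cvtColor(im,cv2.COLOR_BGR2HSV);m=cv2.inRange(hsv,(5,110,90),(20,255,255))
    for u in (303,310,325,333):
        v=np.flatnonzero(m[85:265,u])+85; print("col",u,v.min(),v.max(),onz(n,(u,v.min()),.036)[:2],onz(n,(u,v.max()+1),.036)[:2])
    for v in (110,155,165,205):
        u=np.flatnonzero(m[v,270:365])+270; print("row",v,u.min(),u.max(),onz(n,(u.min(),v),.036)[:2],onz(n,(u.max()+1,v),.036)[:2])
h=im[160:215,317].astype(int)
print([(160+i,tuple(x)) for i,x in enumerate(h) if 3<i<46][::1])
E
```

```text
col 303 94 251 [ 0.4526 -0.0952] [ 0.4312 -0.2536]
col 310 102 251 [ 0.4582 -0.103 ] [ 0.4387 -0.2545]
col 325 85 251 [ 0.4737 -0.0899] [ 0.4545 -0.2564]
col 333 92 255 [ 0.4804 -0.0969] [ 0.4625 -0.2621]
row 110 287 364 [ 0.4358 -0.1075] [ 0.5085 -0.1164]
row 155 270 342 [ 0.4131 -0.1472] [ 0.4838 -0.1559]
row 165 293 357 [ 0.434  -0.1597] [ 0.4975 -0.1674]
row 205 294 364 [ 0.4291 -0.2005] [ 0.5011 -0.2093]
[(164, (np.int64(46), np.int64(108), np.int64(189))), (165, (np.int64(48), np.int64(110), np.int64(191))), (166, (np.int64(48), np.int64(106), np.int64(189))), (167, (np.int64(40), np.int64(91), np.int64(181))), (168, (np.int64(28), np.int64(67), np.int64(170))), (169, (np.int64(11), np.int64(33), np.int64(161))), (170, (np.int64(4), np.int64(17), np.int64(159))), (171, (np.int64(3), np.int64(16), np.int64(170))), (172, (np.int64(6), np.int64(19), np.int64(195))), (173, (np.int64(4), np.int64(13), np.int64(224))), (174, (np.int64(5), np.int64(19), np.int64(237))), (175, (np.int64(0), np.int64(20), np.int64(240))), (176, (np.int64(0), np.int64(13), np.int64(239))), (177, (np.int6
[... 769 characters left out ...]
), np.int64(24), np.int64(238))), (193, (np.int64(0), np.int64(20), np.int64(237))), (194, (np.int64(0), np.int64(19), np.int64(237))), (195, (np.int64(0), np.int64(11), np.int64(237))), (196, (np.int64(0), np.int64(14), np.int64(236))), (197, (np.int64(0), np.int64(15), np.int64(236))), (198, (np.int64(0), np.int64(18), np.int64(236))), (199, (np.int64(0), np.int64(15), np.int64(236))), (200, (np.int64(2), np.int64(18), np.int64(235))), (201, (np.int64(0), np.int64(17), np.int64(227))), (202, (np.int64(8), np.int64(35), np.int64(206))), (203, (np.int64(23), np.int64(59), np.int64(180))), (204, (np.int64(37), np.int64(86), np.int64(174))), (205, (np.int64(44), np.int64(102), np.int64(184)))]
```

The top face spans rows 172 to 203, so the key centre is about (0.455,-0.1785). The block centre agrees. Descending and gripping.

Units first: shifts go in units of 25 mm and turns go in units of 0.25 rad. So 0.145 m is 5.8, 0.1 m is 4.

Call:
shift_gripper(rows={"plan": [[0.04, 0.12, -0.04, 2, 0, 0, 0], [0.04, 0.12, -0.04, 4, 0, 0, 0], [0.04, 0.12, -0.04, 5.2, 0, 0, 0], [0.04, 0.12, -0.04, 5.8, 0, 0, 0], [0.04, 0.12, -0.04, 5.8, 0, 0, 0], [0.0, 0.12, -0.04, 5.8, 0, 0, 0], [0.0, 0.12, -0.04, 5.8, 0, 0, 0], [0.0, 0.12, -0.04, 5.8, 0, 0, 0], [0.0, 0.12, -0.04, 5.8, 0, 0, 0], [0.0, 0.12, -0.04, 5.8, 0, 0, 0], [0.0, 0.12, -0.04, 5.8, 0, 0, 0]]}, squeeze=90)

```text
clock: 10.7
tcp_pos: [0.4563, -0.1789, 0.0639]
eef_rot: [[0.122, 0.992, 0.004], [0.992, -0.122, -0.0], [0.0, 0.004, -1.0]]
ft_force: [-1.5, 0.3, 6.8]
grip_width: 0.0082
grasp_force: 88.8
```

In the tool's units: -0.12 m is -4.8, 0.12 m is 4.8, -0.257 rad is -1.028.

Call:
shift_gripper(rows={"plan": [[0.0, 0, 0, -1.2, 0, 0, 0], [0.0, 0, 0, -2.8, 0, 0, 0], [0.0, 0.8, 0, -4.4, 0, 0, 0], [0.0, 2.8, 0, -4.8, 0, 0, 0], [0.0, 4.8, 0, -4.8, 0, 0, -0.2], [0.0, 6.8, 0, -4.8, 0, 0, -0.4], [0.0, 8.8, 0, -4.8, 0, 0, -0.6], [0.0, 10.8, 0, -4.8, 0, 0, -0.8], [0.0, 12.52, -0.04, -4.8, 0, 0, -1.028], [0.0, 12.52, -0.04, -4.8, 0, 0, -1.028], [0.0, 12.52, -0.04, -4.8, 0, 0, -1.028], [0.0, 12.52, -0.04, -4.8, 0, 0, -1.028]]})

```text
clock: 11.9
tcp_pos: [0.492, 0.1311, 0.1825]
eef_rot: [[-0.132, 0.991, 0.001], [0.991, 0.132, 0.0], [0.0, 0.001, -1.0]]
ft_force: [-0.4, 0.9, 0.4]
grip_width: 0.0081
grasp_force: 88.9
```

```bash
python3 - <<'E'
from seg import *
s=robot.sense();print(s["joint_positions"])
grab("wrist","w7");grab("scene","s7");grab("side","d7")
a=cv2.imread("pics/s7.png")[90:240,185:345];b=cv2.imread("pics/w7.png")
cv2.imwrite("pics/c7.png",np.hstack([cv2.resize(b[60:360,160:480],(400,375)),cv2.resize(a,(400,375),interpolation=cv2.INTER_CUBIC)]))
E
```

```text
[-1.1686  0.3644  1.0137  1.9694 -0.3669  1.0042  0.1495]
```

View pics/c7.png

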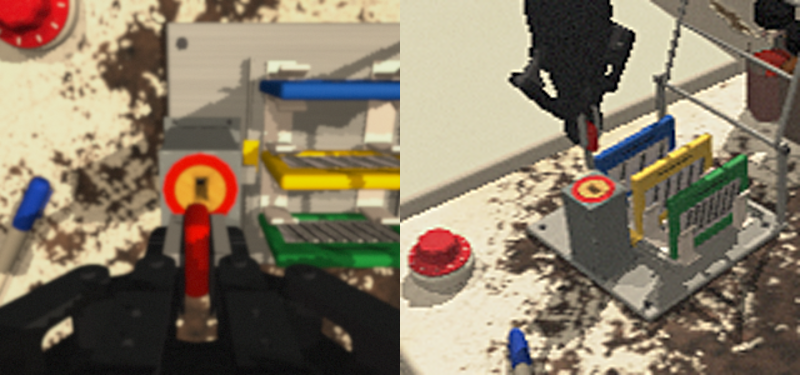

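The key is held upright over the post. The ring is at about (320,210) in the wrist picture and the key head at about (318,260). I'm measuring the offset between them.

```bash
python3 - <<'E'
from seg import *
im=cv2.imread("pics/w7.png");hsv=cv2.cvtColor(im,cv2.COLOR_BGR2HSV)
m=cv2.inRange(hsv,(0,150,70),(8,255,255))|cv2.inRange(hsv,(172,150,70),(180,255,255))
for r in range(180,310,6):
    u=np.flatnonzero(m[r,280:370])+280
    if len(u): print(r,u.min(),u.max(),im[r,317])
o=cv2.inRange(hsv,(12,120,120),(26,255,255)); y,x=np.nonzero(o[180:226,285:355]); print("brass",x.min()+285,x.max()+285,y.min()+180,y.max()+180)
c=blobs("w7",*RED,(280,170,360,225),amin=5)
print([cv2.boundingRect(k) for k in c])
T=np.array([.492,.1311]);X=np.array([-.132,.991]);Y=np.array([.991,.132])
L=np.array([.4937,.1322]); print("L in tool",X@(L-T),Y@(L-T), "proj L",proj("w7",(*L,.101)))
for z,rr in((.1826,(220,300)),):
  for r in rr:
    u=np.flatnonzero(m[r,280:370])+280
    p=onz("w7",(u.mean()+.5,r),z)[:2]-T; print(r,X@p,Y@p)
print("ringtop",)
E
```

```text
186 306 334 [  0  16 232]
192 298 342 [ 23  94 222]
198 294 346 [ 44 152 224]
204 291 348 [24 60 88]
210 290 349 [ 21  69 103]
216 291 349 [ 29  92 135]
222 293 347 [ 31  81 155]
228 297 343 [  8  12 133]
234 308 327 [  4  14 139]
240 307 328 [  4  15 190]
246 308 327 [  2  15 231]
252 308 326 [  0  12 168]
258 308 326 [  3  10 152]
264 308 326 [  3  12 151]
270 308 326 [  3   7 120]
276 308 326 [  2  10 116]
282 309 326 [  1   5 113]
288 309 326 [  5  15 116]
294 309 326 [  5   9 113]
brass 300 354 180 225
[(290, 182, 61, 43), (312, 223, 11, 2)]
L in tool 0.0008657000000000129 0.0018299000000000366 proj L (np.float64(319.68024186050394), np.float64(211.3554890325063))
220 0.023702773133899572 0.0018431582113936885
300 nan nan
ringtop<stdin>:15: RuntimeWarning: Mean of empty slice.
  ret = ret.dtype.type(ret / rcount)
```

```bash
python3 - <<'E'
from seg import *
im=cv2.imread("pics/w7.png")
print([(r,int(im[r,317,2]),int(im[r,317,1])) for r in range(218,310,2)])
T=np.array([.492,.1311]);X=np.array([-.132,.991]);Y=np.array([.991,.132])
def t(u,r,z): p=onz("w7",(u,r),z)[:2]-T; return X@p,Y@p
print("col centre",t(317.5,260,.1826),t(308,260,.1826),t(327,260,.1826))
for r in (238,242,246,296,300): print(r,t(317,r,.1826))
for r in (224,226,228): print(r,t(317,r,.1546))
E
```

```text
[(218, 158, 107), (220, 185, 122), (222, 155, 81), (224, 129, 15), (226, 130, 7), (228, 133, 12), (230, 134, 6), (232, 137, 12), (234, 139, 14), (236, 139, 6), (238, 152, 9), (240, 190, 15), (242, 221, 12), (244, 230, 17), (246, 231, 15), (248, 230, 12), (250, 214, 8), (252, 168, 12), (254, 154, 12), (256, 153, 16), (258, 152, 10), (260, 151, 13), (262, 150, 6), (264, 151, 12), (266, 139, 11), (268, 123, 13), (270, 120, 7), (272, 120, 6), (274, 120, 9), (276, 116, 10), (278, 117, 16), (280, 115, 8), (282, 113, 5), (284, 115, 9), (286, 116, 13), (288, 116, 15), (290, 114, 5), (292, 115, 7), (294, 113, 9), (296, 106, 15), (298, 105, 54), (300, 104, 75), (302, 99, 70), (304, 91, 67), (306, 81, 60), (308, 72, 54)]
col centre (np.float64(0.004789508421212088), np.float64(0.00010395410993441982)) (np.float64(0.004797566682466543), np.float64(-0.0041363568937370036)) (np.float64(0.00478144959586962), np.float64(0.0043445619404916475))
238 (np.float64(0.015371112288914851), np.float64(-0.0001032852319553159))
242 (np.float64(0.013480164615589615), np.float64(-0.00010613426166044561))
246 (np.float64(0.01157478857146223), np.float64(-0.00010900503012520736))
296 (np.float64(-0.013530523453889123), np.float64(-0.00014683039183424423))
300 (np.float64(-0.015648007462279533), np.float64(-0.0001500207365090565))
224 (np.float64(0.011380893491450108), np.float64(-9.388805706909216e-05))
226 (np.float64(0.010249917026631994), np.float64(-9.55920627322721e-05))
228 (np.float64(0.00911469858142172), np.float64(-9.730245965008347e-05))
```

Key is centred on the TCP to within 0.3 mm. The lock lies at tool offset (+0.9, +1.8) mm. I'm lowering it into the keyway mouth.

In the tool's units: 0.0018 m is 0.072, 0.001 m is 0.04.

Call:
shift_gripper(rows={"plan": [[0.0, 0.04, 0.072, 0, 0, 0, 0], [0.0, 0.04, 0.072, 0.48, 0, 0, 0], [0.0, 0.04, 0.072, 0.8, 0, 0, 0], [0.0, 0.04, 0.072, 0.8, 0, 0, 0], [0.0, 0.04, 0.072, 0.92, 0, 0, 0], [0.0, 0.04, 0.072, 1.04, 0, 0, 0], [0.0, 0.04, 0.072, 1.16, 0, 0, 0], [0.0, 0.04, 0.072, 1.28, 0, 0, 0], [0.0, 0.04, 0.072, 1.36, 0, 0, 0], [0.0, 0.04, 0.072, 1.36, 0, 0, 0]]})

```text
clock: 13.05
tcp_pos: [0.4936, 0.1335, 0.1478]
eef_rot: [[-0.134, 0.991, -0.0], [0.991, 0.134, -0.0], [-0.0, -0.0, -1.0]]
ft_force: [-0.8, -0.4, -0.7]
grip_width: 0.0082
grasp_force: 88.9
```

In the tool's units: 0.008 m is 0.32, 0.006 m is 0.24.

Call:
shift_gripper(rows={"plan": [[0.0, 0, 0, 0.08, 0, 0, 0], [0.0, 0, 0, 0.16, 0, 0, 0], [0.0, 0, 0, 0.24, 0, 0, 0], [0.0, 0, 0, 0.32, 0, 0, 0], [0.0, 0, 0, 0.32, 0, 0, 0]]})

```text
clock: 13.55
tcp_pos: [0.4941, 0.1323, 0.1403]
eef_rot: [[-0.133, 0.991, 0.001], [0.991, 0.133, -0.001], [-0.002, 0.001, -1.0]]
ft_force: [1.0, -3.2, -1.9]
grip_width: 0.0079
grasp_force: 88.9
```

In the tool's units: 0.008 m is 0.32, 0.006 m is 0.24.

Call:
shift_gripper(rows={"plan": [[0.0, 0, 0, 0.08, 0, 0, 0], [0.0, 0, 0, 0.16, 0, 0, 0], [0.0, 0, 0, 0.24, 0, 0, 0], [0.0, 0, 0, 0.32, 0, 0, 0], [0.0, 0, 0, 0.32, 0, 0, 0]]})

```text
clock: 14.05
tcp_pos: [0.4944, 0.1325, 0.1319]
eef_rot: [[-0.133, 0.991, 0.002], [0.991, 0.133, -0.002], [-0.002, 0.001, -1.0]]
ft_force: [1.4, -5.3, -0.6]
grip_width: 0.0083
grasp_force: 88.9
```

Call:
shift_gripper(rows={"plan": [[0.0, 0, 0, 0.04, 0, 0, 0], [0.0, 0, 0, 0.08, 0, 0, 0], [0.0, 0, 0, 0.12, 0, 0, 0], [0.0, 0, 0, 0.16, 0, 0, 0], [0.0, 0, 0, 0.16, 0, 0, 0]]})

```text
clock: 14.55
tcp_pos: [0.4943, 0.1324, 0.1288]
eef_rot: [[-0.133, 0.991, 0.001], [0.991, 0.133, -0.001], [-0.001, 0.001, -1.0]]
ft_force: [-1.4, -5.4, 9.3]
grip_width: 0.0079
grasp_force: 90.5
```

In the tool's units: 0.002 m is 0.08, 0.001 m is 0.04.

Call:
shift_gripper(rows={"plan": [[0.0, 0, 0, 0.04, 0, 0, 0], [0.0, 0, 0, 0.08, 0, 0, 0], [0.0, 0, 0, 0.08, 0, 0, 0]]})

```text
clock: 14.85
tcp_pos: [0.4945, 0.1324, 0.1285]
eef_rot: [[-0.133, 0.991, -0.0], [0.991, 0.133, 0.001], [0.001, -0.0, -1.0]]
ft_force: [-6.6, -5.7, 25.7]
grip_width: 0.0083
grasp_force: 92.9
```

```bash
python3 - <<'E'
from seg import *
grab("scene","s8")
im=cv2.imread("pics/s8.png")[120:220,210:310]
cv2.imwrite("pics/c8.png",cv2.resize(im,(600,600),interpolation=cv2.INTER_CUBIC))
E
```

```text
(no output)
```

View pics/c8.png

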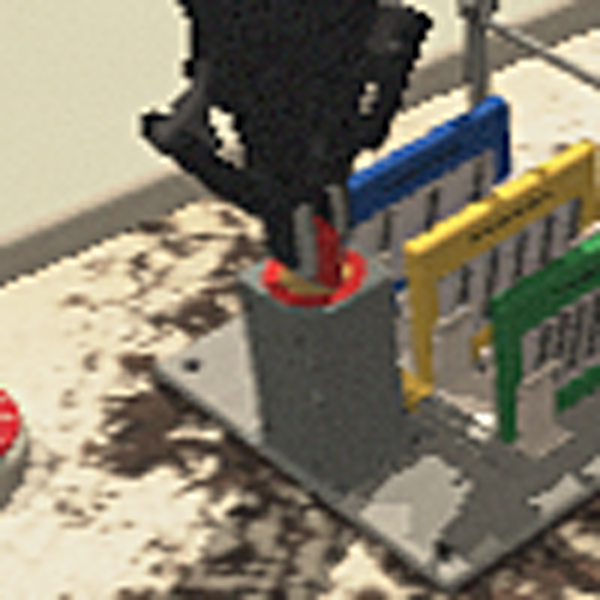

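Hard contact at the expected height (25 N), and the head sits on the brass face in the picture: the key is home. I'm easing the push and turning clockwise.

In the tool's units: -0.001 m is -0.04, 0.8 rad is 3.2.

Call:
shift_gripper(rows={"plan": [[0.0, 0, 0, -0.04, 0, 0, 0], [0.0, 0, 0, -0.04, 0, 0, 0.4], [0.0, 0, 0, -0.04, 0, 0, 0.8], [0.0, 0, 0, -0.04, 0, 0, 1.2], [0.0, 0, 0, -0.04, 0, 0, 1.6], [0.0, 0, 0, -0.04, 0, 0, 2], [0.0, 0, 0, -0.04, 0, 0, 2.4], [0.0, 0, 0, -0.04, 0, 0, 2.8], [0.0, 0, 0, -0.04, 0, 0, 3.2]]}, squeeze=110)

```text
clock: 15.8
tcp_pos: [0.4949, 0.1319, 0.1287]
eef_rot: [[0.622, 0.783, 0.002], [0.783, -0.622, -0.001], [0.0, 0.002, -1.0]]
ft_force: [-2.7, -6.4, 15.8]
grip_width: 0.0078
grasp_force: 108.7
```

```bash
python3 -c "
from h import *
s=robot.sense();print(s['moment'],s['joint_positions'])"
```

```text
[-1.52613147  0.59000656  0.08067767] [-1.21114335  0.56123216  1.13993702  2.01485477 -0.62511526  0.96874213
 -0.42159685]
```

In the tool's units: 0.1 rad is 0.4.

Call:
shift_gripper(rows={"plan": [[0.0, 0, 0, 0, 0, 0, 0.4], [0.0, 0, 0, 0, 0, 0, 0.8], [0.0, 0, 0, 0, 0, 0, 1.2], [0.0, 0, 0, 0, 0, 0, 1.6], [0.0, 0, 0, 0, 0, 0, 2], [0.0, 0, 0, 0, 0, 0, 2.4], [0.0, 0, 0, 0, 0, 0, 2.8], [0.0, 0, 0, 0, 0, 0, 3.2], [0.0, 0, 0, 0, 0, 0, 3.4], [0.0, 0, 0, 0, 0, 0, 3.4], [0.0, 0, 0, 0, 0, 0, 3.4]]})

```text
clock: 16.9
tcp_pos: [0.4948, 0.1316, 0.1287]
eef_rot: [[0.999, 0.054, 0.002], [0.054, -0.999, -0.003], [0.002, 0.003, -1.0]]
ft_force: [-2.1, -6.5, 15.2]
grip_width: 0.0075
grasp_force: 109.0
```

```bash
python3 -c "
from h import *
s=robot.sense();print(s['moment'],s['joint_positions'])"
```

```text
[-1.48818137  0.67734494  0.11737047] [-1.28634363  0.72612685  1.32779452  2.01625071 -0.81453338  1.08232085
 -1.09272745]
```

Call:
shift_gripper(rows={"plan": [[0.0, 0, 0, 0, 0, 0, 0.12], [0.0, 0, 0, 0, 0, 0, 0.2], [0.0, 0, 0, 0, 0, 0, 0.2], [0.0, 0, 0, 0, 0, 0, 0.2]]})

```text
clock: 17.3
tcp_pos: [0.4948, 0.1317, 0.1288]
eef_rot: [[1.0, 0.004, 0.003], [0.004, -1.0, -0.002], [0.003, 0.002, -1.0]]
ft_force: [-3.4, -6.1, 15.0]
grip_width: 0.0077
grasp_force: 108.9
```

```bash
python3 - <<'E'
from seg import *
s=robot.sense();print(s['moment'],np.degrees(np.arctan2(s['eef_rot'][1][1],s['eef_rot'][0][1])))
grab("wrist","w9");a=cv2.imread("pics/w9.png")
cv2.imwrite("pics/c9.png",cv2.resize(a[140:340,220:420],(600,600),interpolation=cv2.INTER_CUBIC))
E
```

```text
[-1.4484  0.6815  0.0665] -89.75438655509898
```

View pics/c9.png

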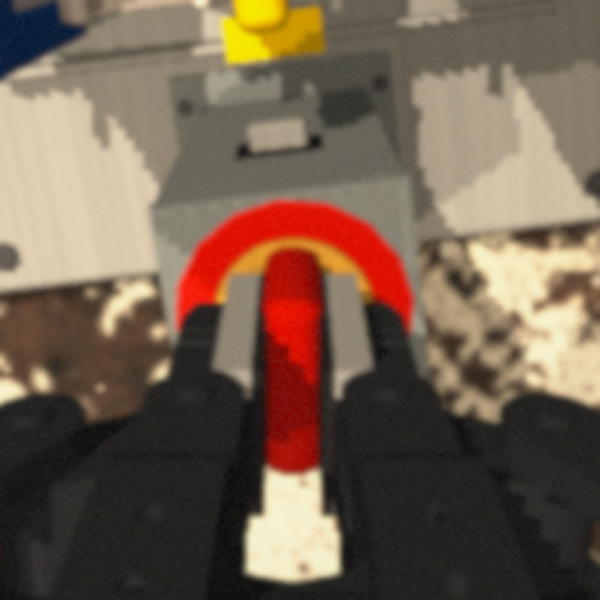

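The key stands square between the pads and flat on the face. The bolt has drawn back nearly flush with the post. The tool has turned 1.70 rad, which covers a quarter turn plus the play. Handing in.

```bash
python3 -c "
from station import robot
print(robot.hand_in())"
```

```text
the job is handed in; nothing more can be done
None
```

I stood the yellow cassette in the tagged slot and let go of it, and the red key is fully home, turned a quarter turn clockwise and still gripped, with the bolt drawn in and the gate untouched; the job is handed in, but no verdict came back.

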